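# Gauge the latch gap of a tool housing

### The arm

A 6-joint arm with a two-finger parallel gripper is mounted at the origin on the work surface. World frame = base frame: x ahead of the robot, y to its left, z up, the work surface at z = 0. Lengths are in m, angles in rad, forces in N, time in s.
With the tool pointing down it reaches from about 0.325 to 0.9 m from the base axis. Payload 3.5 kg.
Tool frame: the origin (TCP) lies at the very end of the fingers, on their centre line; the grasp point (between the pads) lies 19 mm behind it; z points along the fingers, x is the direction in which the jaws open and shut, and the axes are right-handed (so a half turn about z gives the same grasp; the last joint's range is limited). The gripper opens to 85 mm and grips with 20 to 120 N. Pads are 22 mm wide; open, the fingers measure 114 mm over their backs; the gripper's body (76 mm by 85 mm) begins 54 mm behind the grasp point. The pads swing forward as they close: fully open they stand 13 mm farther back than shut.
Start: joints at [-1.275, 0.276, -0.026, 1.268, 0, 1.467], TCP at [0.243, -0.576, 0.197] pointing down, gripper open.
Joint ranges: [-3.12, 3.12], [-0.85, 1.88], [-1.08, 1.24], [-1.95, 2.15], [-1.57, 1.53], [-3.14, 3.14]. Speed limits (rad/s): [2.57, 2.57, 3.14, 3.14, 3.14, 3.14].

### API

Orientations are given as a unit quaternion [w, x, y, z].
In Python, from rig import robot gives the robot as it stands.
- The arm moves only by the tool send_rows, never from a script. Its argument "commands" is a list of rows, each a list of 7 numbers: the shift along the tool's x, y, z each as a share of 100 mm, from -1 to 1, then the turn, a rotation vector about the tool's x, y, z each as a share of 120 degrees, from -1 to 1, then the finger opening in mm, from 0 to 85.4. A call has 1 to 12 rows; each row is the pose to reach, as a shift and turn from the pose measured when the call began, along the tool's axes at that moment; what a row does not reach only later rows make up. A row lasts 1/10 s, in which the tool goes at most 50 mm and 8.59 degrees, less where a joint would pass 70% of its speed; a pose out of reach is approached as far as the arm can. A call with a number of a shift or a turn outside -1 to 1 is refused whole. A call with a gripper value outside its range is refused whole. The fingers move at their own pace and stop on an object; the grip force is fixed at half the most. Time passes only in rows, so rows that repeat a pose let the fingers close. It gives the time, the measured TCP pose, the force and the opening at its end, in the units of the state.
- robot.sense(): the state, without advancing time (a new reading comes with each control period).
- robot.grab_frame(name): name is "scene" or "side" or "wrist"; returns the picture (420x560x3 uint8, blue, green, red); there is no depth.
- robot.camera_params(name): a dict with "K" (3x3 intrinsics, pixels), "world_to_cam" (4x4, takes a point from world to camera coordinates). Camera axes: x right, y down, z forward; pixel columns grow to the right and rows downward; lengths in m; the calibration is good to about 2 mm. A picture is of the moment at which its call begins: read the wrist's pose just before it. camera_params takes no time and is no camera call; for the wrist camera it gives the pose at the moment of the call.
- robot.close_job(): hands the job in, once; it reports no verdict.
The state is a dict: "clock": time; "q": joint angles; "joint_vel": joint speeds; "joint_efforts": joint torques, N m; "ee_pos": TCP position; "tcp_rot": TCP orientation; "force": force on the tool from outside, world axes, zero at the start; "wrist_torque": the same for the moment, N m; "gripper_width": opening from 0.0 (shut) to 1.0 (fully open).
Only numpy, scipy, OpenCV 4.12 (cv2) and the standard library are available. Lean on these libraries where they do the work, as an engineer would, in place of code of your own. Each camera call takes 0.05 s, during which the arm holds its last target. There are 200 camera calls.

### The job

Find the latch gap of the orange tool housing with the gauge leaves from the rack: starting with the thinnest leaf, try them in its slot one after the other, without forcing any that binds. Leave the one leaf that the spring latch grips (the thickest that still goes in) fully home in the slot, flange flat on the housing, with all the others hung back upright in the rack. Leave the other things on the bench alone.

Things in the scene. Friction and masses are not known exactly. Their poses are not given: they have to be found in the camera images.
- housing: Orange prototype tool housing, fixed to the bench on a plate: block 107 x 200 mm (local x by y), flat top 85 mm above the bench, white nose at its +y end, loop handle (at most 57 mm high) beyond its -y end. Origin on the bench under slot, z up. Never moves, but place and yaw differ each time.
- slot (a point): Mouth of the upright slot in the housing's flat top (85 mm above the bench). The point lies ON the slot's fixed reference face (x = 0, straight down), half-way along. Local x points across the slot, y along it. Mouth: x 0 to 17 mm, y -22 to 22 mm; 73 mm deep. To enter, set a leaf's centre plane at x = half its thickness + 0.5 to 1 mm. Opposite the reference face is the latch.
- throat (a point): On the reference face, 27 mm below the slot's mouth; same axes. Opposite it the black spring latch narrows the slot: a lead-in ramp (20 degrees off vertical) from 14 to 27 mm below the mouth, then an upright face down to 53 mm. The gap here is unknown: 1.2 mm less than the thickness of leaf 1, 2 or 3, at random. The latch yields at most 1.8 mm, at 3.6 N to start, 9 N at its stop.
- rack_top (a point): Fixed aluminium gauge rack: two rails along local y, 280 mm long, tops 85 mm above the bench, 22 mm clear between them (x -11 to 11 mm), each 10 mm wide. Point: its middle, level with the rail tops. The leaves hang between the rails, flanges on top, at y = -96, -32, 32, 96 mm in any order; hang one back anywhere free within y = -115 to 115 mm. Never moves; place and yaw differ each time.
- leaf1_grip (a point): Gauge leaf 1 of 4 (thinnest), 140 g: steel blade 5 mm thick (local x), 36 wide (y), 55 long below a flange 36 x 52 x 6 mm, round nose at its foot; on the flange a black grip 20 thick (x), 24 long (y; thicker leaf, longer grip), 40 high. Point: the grip's centre, 26 mm above the flange's underside. Take it across its 20 mm.
- leaf1: Gauge leaf 1 itself; origin at the centre of its flange's underside, same axes as its grip point; home in the slot or hung in the rack it is 85 mm above the bench. A leaf that is too thin drops into the slot with 1.8 mm or more of play and no drag.
- leaf2_grip (a point): Gauge leaf 2 of 4 (thicker than leaf 1), 170 g: steel blade 8 mm thick (local x), 36 wide (y), 55 long below a flange 36 x 52 x 6 mm, round nose at its foot; on the flange a black grip 20 thick (x), 30 long (y; thicker leaf, longer grip), 40 high. Point: the grip's centre, 26 mm above the flange's underside. Take it across its 20 mm.
- leaf2: Gauge leaf 2 itself; origin at the centre of its flange's underside, same axes as its grip point; home in the slot or hung in the rack it is 85 mm above the bench. The right leaf drags some 5 to 15 N as it pushes the latch back, and goes home.
- leaf3_grip (a point): Gauge leaf 3 of 4 (thicker than leaf 2), 200 g: steel blade 11 mm thick (local x), 36 wide (y), 55 long below a flange 36 x 52 x 6 mm, round nose at its foot; on the flange a black grip 20 thick (x), 36 long (y; thicker leaf, longer grip), 40 high. Point: the grip's centre, 26 mm above the flange's underside. Take it across its 20 mm.
- leaf3: Gauge leaf 3 itself; origin at the centre of its flange's underside, same axes as its grip point; home in the slot or hung in the rack it is 85 mm above the bench. A leaf that is too thick binds with its flange 25 mm or more above the top.
- leaf4_grip (a point): Gauge leaf 4 of 4 (thickest), 230 g: steel blade 14 mm thick (local x), 36 wide (y), 55 long below a flange 36 x 52 x 6 mm, round nose at its foot; on the flange a black grip 20 thick (x), 42 long (y; thicker leaf, longer grip), 40 high. Point: the grip's centre, 26 mm above the flange's underside. Take it across its 20 mm.
- leaf4: Gauge leaf 4 itself; origin at the centre of its flange's underside, same axes as its grip point; home in the slot or hung in the rack it is 85 mm above the bench. Leaf 4 never fits: it always binds.
- latch_a (a joint): How far this spring latch is pressed back, m: 0 at rest, 0.0018 at its stop. The housing holds three latches a, b, c; only one of them faces the slot, the others are buried out of reach. Which one faces the slot is drawn anew each time and cannot be seen.
- latch_b (a joint): How far this spring latch is pressed back, m: 0 at rest, 0.0018 at its stop. The housing holds three latches a, b, c; only one of them faces the slot, the others are buried out of reach. Which one faces the slot is drawn anew each time and cannot be seen.
- latch_c (a joint): How far this spring latch is pressed back, m: 0 at rest, 0.0018 at its stop. The housing holds three latches a, b, c; only one of them faces the slot, the others are buried out of reach. Which one faces the slot is drawn anew each time and cannot be seen.
- battery_mid (a point): Bystander: black and orange battery pack, 120 x 75 x 57 mm; point 25 mm above the bench at its middle. Leave alone.
- meter_mid (a point): Bystander: grey handheld multimeter, 120 x 65 x 41 mm, lying flat; point 17 mm above the bench at its middle. Leave alone.
- driver_grip (a point): Bystander: screwdriver lying on the bench; point on its handle. Leave alone.
Not all that is in view belongs to the job. Leave any red look-alike of the leaf2 alone.

How it is judged:
By the outcome, as a careful person would: the job done as asked, in the order asked, and still so for the second after the job is handed in, with the robot touching nothing.
It also fails if it takes over 72 s, if anything falls off the work surface, if the arm or the gripper's body presses on something with over 40 N, if the wrist force passes 120 N, or if a joint passes its speed limit or range.

## Working session

There is one attempt and no reset: what is moved stays moved. The work goes in short steps, Python scripts to look and compute and a tool call to move; the robot and the scene stay as the last step left them, time stands still between calls to the robot, and variables do not carry over. Pictures are saved under pics/ and viewed, about 8 in all and at most 12, crops included, and the job is handed in when it is done.

Besides the shell and the picture viewer there is one more tool, called by a JSON object that holds its "fn" and its "kwargs". send_rows: Moves the arm, as the interface text tells. Its arguments: {"type":"object","properties":{"commands":{"type":"array"}},"required":["commands"]}

```bash
mkdir -p pics; ls
python3 - <<'E'
from rig import robot
import cv2,numpy as np
s=robot.sense();print(s)
for n in("scene","side"):
    cv2.imwrite(f"pics/{n}0.png",robot.grab_frame(n)); p=robot.camera_params(n); print(n,np.round(p["K"],1).tolist(),np.round(p["world_to_cam"],4).tolist())
E
```

```text
pics
{'clock': 0.0, 'q': array([-1.27537683e+00,  2.77170438e-01, -2.79067036e-02,  1.26799596e+00,
        1.06712633e-05,  1.46739443e+00]), 'joint_vel': array([ 0.00048301, -0.00069173, -0.00108717, -0.00066469, -0.0004378 ,
       -0.00013634]), 'joint_efforts': array([ 5.59591954e-04, -4.45512879e+01,  2.95202905e+01,  1.64532254e-02,
       -1.45524092e-05, -5.30070238e-06]), 'ee_pos': array([ 0.24244752, -0.57512042,  0.19612438]), 'tcp_rot': array([-7.28205910e-04,  8.33165858e-01, -5.53022022e-01, -8.75024169e-04]), 'force': array([ 0.01588632,  0.45670873, -0.21453378]), 'wrist_torque': array([-0.02243965,  0.05372207, -0.01532052]), 'gripper_width': 1.0005248571024628}
scene [[525.7, 0.0, 277.9], [0.0, 525.7, 211.5], [0.0, 0.0, 1.0]] [[0.3298, 0.944, -0.0055, -0.2036], [0.5321, -0.1907, -0.8249, -0.203], [-0.7798, 0.2691, -0.5652, 1.5485], [0.0, 0.0, 0.0, 1.0]]
side [[421.3, 0.0, 278.5], [0.0, 421.3, 214.7], [0.0, 0.0, 1.0]] [[-0.9789, -0.2039, -0.0141, 0.5513], [-0.1314, 0.6807, -0.7207, 0.1208], [0.1565, -0.7037, -0.6931, 0.756], [0.0, 0.0, 0.0, 1.0]]
```

Run:
```python
import cv2
for n in("scene","side"): cv2.imwrite(f"pics/{n}0b.png",cv2.resize(cv2.imread(f"pics/{n}0.png"),(800,600),interpolation=cv2.INTER_CUBIC))
```

```text
(no output)
```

View pics/scene0b.png

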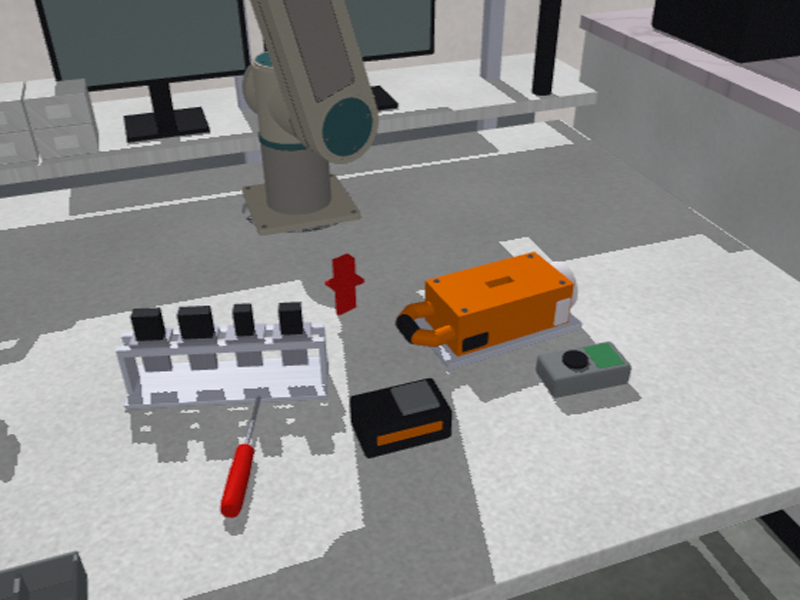

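View pics/side0b.png

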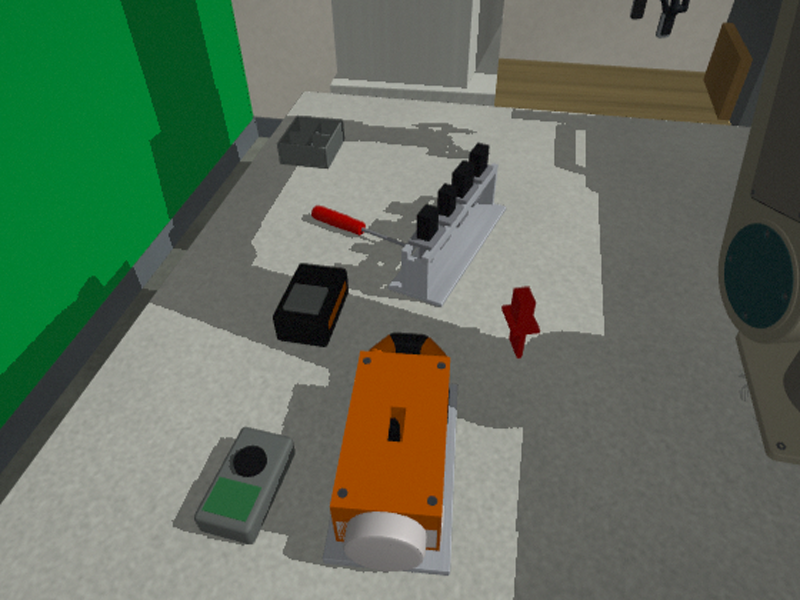

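The scene view (800 px wide) shows four black grips at (147,323), (196,321), (243,319) and (290,318). By width these look like leaf 3, 4, 1 and 2. The slot is at (500,281). The red look-alike at (344,283) is to be left alone. In the side view the slot is at (397,425) and the grips run from (481,155) to (428,222). I'll triangulate roughly.

```bash
cat > h.py <<'E'
from rig import robot
import numpy as np, cv2
from scipy.spatial.transform import Rotation as R
def P(n):
    p=robot.camera_params(n); return np.array(p["K"]),np.array(p["world_to_cam"])
def ray(cam,uv):
    K,W=cam; d=W[:3,:3].T@np.linalg.solve(K,[uv[0],uv[1],1.]); return -W[:3,:3].T@W[:3,3],d/np.linalg.norm(d)
def tri(obs):
    A=np.zeros((3,3));b=np.zeros(3)
    for c,uv in obs:
        o,d=ray(c,uv);M=np.eye(3)-np.outer(d,d);A+=M;b+=M@o
    x=np.linalg.solve(A,b); return x,max(np.linalg.norm((np.eye(3)-np.outer(d,d))@(x-o)) for o,d in [ray(c,uv) for c,uv in obs])
def plane(cam,uv,z):
    o,d=ray(cam,uv); return o+d*(z-o[2])/d[2]
def proj(cam,X):
    K,W=cam; v=K@(W[:3,:3]@np.asarray(X)+W[:3,3]); return v[:2]/v[2]
def pose():
    s=robot.sense();q=s["tcp_rot"];return np.array(s["ee_pos"]),R.from_quat([q[1],q[2],q[3],q[0]]),s
def goal(xyz,ang):
    """move numbers to TCP at xyz, tool down with jaw axis (tool x) at world angle ang (mod pi)"""
    p,r,s=pose(); best=None
    for k in range(-1,3):
        a=ang+k*np.pi; x=np.array([np.cos(a),np.sin(a),0]);z=np.array([0,0,-1.]);T=R.from_matrix(np.c_[x,np.cross(z,x),z])
        rv=(r.inv()*T).as_rotvec()
        if best is None or np.linalg.norm(rv)<np.linalg.norm(best):best=rv
    return np.round(r.inv().apply(np.array(xyz)-p)/.1,4),np.round(best/np.radians(120),4)
E
python3 - <<'E'
from h import *
S,D=P("scene"),P("side")
pts={"g0":((146,314),(481,148)),"g1":((196,311),(463,166)),"g2":((244,308),(447,189)),"g3":((290,307),(428,209)),
"sc-x-y":((433,283),(441,366)),"sc+x-y":((460,318),(367,361)),"sc-x+y":((531,257),(432,500)),"sc+x+y":((568,288),(342,493)),"slot":((500,281),(397,425)),"red":((344,258),(522,290))}
for n,(a,b) in pts.items():
    x,e=tri([(S,np.array(a)*.7),(D,np.array(b)*.7)]); print(n,x.round(4),round(e,4))
p,r,s=pose();print(r.as_matrix().round(3).tolist())
W=P("wrist")
T=np.eye(4);T[:3,:3]=r.as_matrix();T[:3,3]=p
print(W[0].round(1).tolist(),(W[1]@T).round(4).tolist())
E
```

```text
g0 [ 0.4929 -0.3148  0.1289] 0.0039
g1 [ 0.5137 -0.2506  0.1319] 0.0035
g2 [ 0.5282 -0.1881  0.1303] 0.0021
g3 [ 0.5472 -0.1298  0.1315] 0.0031
sc-x-y [0.4887 0.1039 0.0805] 0.0001
sc+x-y [0.5779 0.1094 0.0744] 0.0014
sc-x+y [0.4725 0.2771 0.0838] 0.0023
sc+x+y [0.563  0.2883 0.0796] 0.0066
slot [0.5224 0.199  0.0847] 0.0014
red [ 0.407  -0.0151  0.1053] 0.0027
[[0.388, -0.922, -0.001], [-0.922, -0.388, 0.002], [-0.002, -0.0, -1.0]]
[[365.9, 0.0, 287.2], [0.0, 365.9, 212.6], [0.0, 0.0, 1.0]] [[1.0, 0.0008, 0.0001, -0.0014], [-0.0007, 0.9634, -0.2681, 0.0172], [-0.0003, 0.2681, 0.9634, 0.1886], [0.0, 0.0, 0.0, 1.0]]
```

Heights agree (131 mm expected for the grip tops) and so does the 64 mm spacing. Moving the wrist over the rack.

{"fn": "send_rows", "kwargs": {"commands": [[-0.55,-0.98,-0.2,0,0,0,85],[-0.55,-0.98,-0.2,0,0,0,85],[-0.55,-0.98,-0.2,0,0,0,85],[-0.55,-0.98,-0.2,0,0,0,85]]}}

```text
clock: 0.5
ee_pos: [0.3126, -0.4849, 0.2167]
tcp_rot: [-0.001, 0.834, -0.552, -0.001]
force: [-0.0, -0.5, -0.9]
gripper_width: 0.993
```

{"fn": "send_rows", "kwargs": {"commands": [[-0.55,-0.98,-0.2,0,0,0,85],[-0.55,-0.98,-0.2,0,0,0,85],[-0.55,-0.98,-0.2,0,0,0,85],[-0.55,-0.98,-0.2,0,0,0,85]]}}

```text
clock: 0.9
ee_pos: [0.3821, -0.3956, 0.2371]
tcp_rot: [-0.0, 0.835, -0.551, -0.0]
force: [-0.3, 0.1, -0.3]
gripper_width: 0.997
```

{"fn": "send_rows", "kwargs": {"commands": [[-0.55,-0.98,-0.2,0,0,0,85],[-0.55,-0.98,-0.2,0,0,0,85],[-0.55,-0.98,-0.2,0,0,0,85],[-0.55,-0.98,-0.2,0,0,0,85]]}}

```text
clock: 1.3
ee_pos: [0.4511, -0.3069, 0.257]
tcp_rot: [0.0, 0.835, -0.55, -0.0]
force: [-0.2, -0.5, -0.1]
gripper_width: 0.995
```

{"fn": "send_rows", "kwargs": {"commands": [[-0.55,-0.98,-0.2,0,0,-0.425,85],[-0.55,-0.98,-0.2,0,0,-0.425,85],[-0.55,-0.98,-0.2,0,0,-0.425,85],[-0.55,-0.98,-0.2,0,0,-0.425,85],[-0.55,-0.98,-0.2,0,0,-0.425,85],[-0.55,-0.98,-0.2,0,0,-0.425,85],[-0.55,-0.98,-0.2,0,0,-0.425,85],[-0.55,-0.98,-0.2,0,0,-0.425,85],[-0.55,-0.98,-0.2,0,0,-0.425,85]]}}

```text
clock: 2.2
ee_pos: [0.519, -0.2187, 0.2767]
tcp_rot: [0.0, 0.99, -0.139, -0.001]
force: [0.0, -0.5, -0.5]
gripper_width: 0.993
```

Run:
```python
from h import *
p,r,s=pose();W=P("wrist");im=robot.grab_frame("wrist")
print(s["clock"],p.round(4),r.as_matrix().round(3).tolist(),s["q"].round(2))
np.savez("w1.npz",K=W[0],W=W[1]);cv2.imwrite("pics/w1.png",im)
cv2.imwrite("pics/w1b.png",cv2.resize(im,(800,600),interpolation=cv2.INTER_CUBIC))
```

```text
2.2 [ 0.519  -0.2187  0.2767] [[0.962, -0.274, -0.001], [-0.274, -0.962, -0.0], [-0.001, 0.001, -1.0]] [-0.51  0.14 -0.03  1.4  -0.    1.34]
```

View pics/w1b.png

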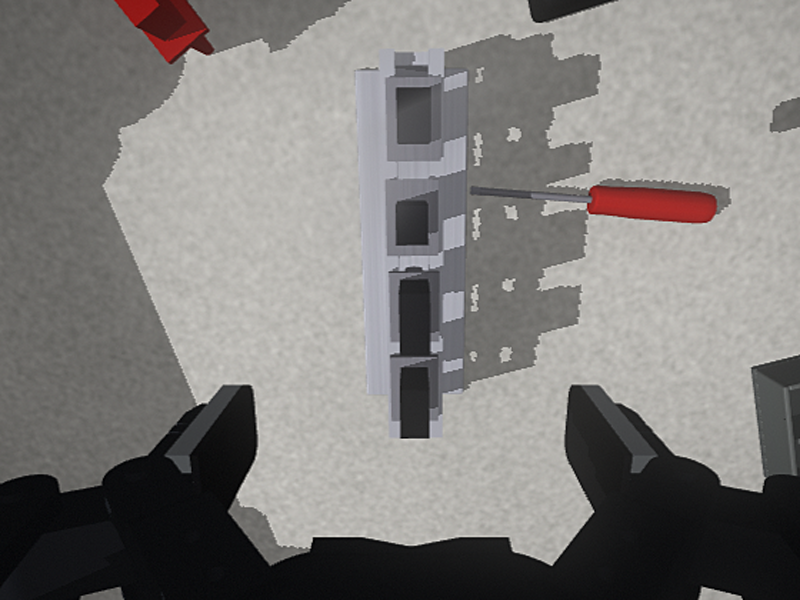

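The wrist view shows the rack with the leaf nearest world +y at (414,115), grip about 55 px long, and the next at (414,222), about 44 px long. The ratio is 1.25 = 30/24, so these are leaf 2 and leaf 1. The two below, (414,300) and (414,390), are the longer-gripped leaves 4 and 3. The red look-alike is apart from them, at (165,20).

Run:
```python
from h import *
z=np.load("w1.npz");C=(z["K"],z["W"])
f=lambda u,v,h:plane(C,np.array([u,v])*.7,h)
for n,(a,b,c,d) in {"leaf2":(397,88,432,143),"leaf1":(397,200,432,244)}.items():
    A=[f(a,b,.131),f(c,b,.131),f(c,d,.131),f(a,d,.131)]; print(n,np.mean(A,0).round(4),"len",np.linalg.norm(A[0]-A[3]).round(4),"wid",np.linalg.norm(A[0]-A[1]).round(4))
L=[f(387,80,.091),f(387,254,.091),f(391,436,.091)]
RR=[f(441,80,.091),f(440,254,.091),f(439,436,.091)]
for A in(L,RR): print([np.degrees(np.arctan2(*(A[i]-A[j])[[1,0]])).round(2) for i,j in((0,1),(1,2),(0,2))])
print(((L[0]+RR[0])/2).round(4),((L[2]+RR[2])/2).round(4))
# grip top heights by two views (wrist + scene)
S=P("scene")
for n,a,b in(("leaf2",(414.5,115.5),(290,307)),("leaf1",(414.5,222),(244,308))):print(n,[np.round(v,4) for v in tri([(C,np.array(a)*.7),(S,np.array(b)*.7)])])
```

```text
leaf2 [ 0.5463 -0.1329  0.131 ] len 0.0302 wid 0.0201
leaf1 [ 0.5294 -0.1922  0.131 ] len 0.0269 wid 0.0213
[np.float64(73.34), np.float64(74.58), np.float64(74.03)]
[np.float64(74.57), np.float64(74.59), np.float64(74.58)]
[ 0.553  -0.1091  0.091 ] [ 0.4837 -0.3554  0.091 ]
leaf2 [array([ 0.5467, -0.1302,  0.128 ]), np.float64(0.0023)]
leaf1 [array([ 0.5299, -0.1896,  0.1298]), np.float64(0.0026)]
```

{"fn": "send_rows", "kwargs": {"commands": [[0.03,-0.27,0.4,0,0,0,85],[0.03,-0.27,0.86,0,0,0,85],[0.03,-0.27,0.86,0,0,0,70],[0.03,-0.27,0.86,0,0,0,60],[0.03,-0.27,0.86,0,0,0,60]]}}

```text
clock: 2.75
ee_pos: [0.5314, -0.1947, 0.1938]
tcp_rot: [0.001, 0.99, -0.139, 0.002]
force: [0.3, 0.2, 0.1]
gripper_width: 0.698
```

Run:
```python
from h import *
print(pose()[0].round(4)); W=P("wrist");im=robot.grab_frame("wrist");np.savez("w2.npz",K=W[0],W=W[1]);cv2.imwrite("pics/w2.png",im)
cv2.imwrite("pics/w2b.png",cv2.resize(im[60:420,140:440],(666,800-1),interpolation=cv2.INTER_CUBIC)[:600])
print(goal([.5293,-.1935,.098],np.radians(-15.7)))
```

```text
[ 0.5314 -0.1947  0.1938]
(array([-0.0323, -0.0085,  0.9622]), array([ 0.0009, -0.0025, -0.0019]))
```

View pics/w2b.png

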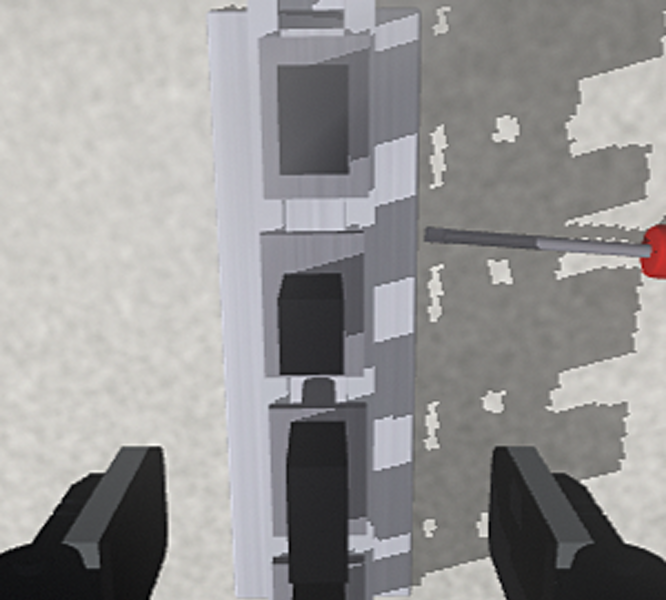

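Run:
```python
from h import *
z=np.load("w2.npz");C=(z["K"],z["W"]);z=np.load("w1.npz");C1=(z["K"],z["W"])
f=lambda u,v,h:plane(C,np.array([u,v])/2.22+[140,60],h)
A=[f(278,300,.131),f(344,300,.131),f(343,375,.131),f(279,375,.131)];c=np.mean(A,0)
print("leaf1",c.round(4),np.linalg.norm(A[0]-A[3]),np.linalg.norm(A[0]-A[1]))
B=[f(277,66,.131),f(349,66,.131),f(349,175,.131),f(278,175,.131)];print("leaf2",np.mean(B,0).round(4),np.linalg.norm(B[0]-B[3]),np.linalg.norm(B[0]-B[1]))
print("leaf1 bottom-edge height (2 wrist views)",tri([(C,np.array([311,375])/2.22+[140,60]),(C1,np.array([414,244])*.7)]))
print(goal([c[0],c[1],.098],np.radians(-15.7)))
```

```text
leaf1 [ 0.5272 -0.1938  0.131 ] 0.02385184951430303 0.01996235246152627
leaf2 [ 0.5457 -0.1325  0.131 ] 0.030017081852486173 0.020172979894441175
leaf1 bottom-edge height (2 wrist views) (array([ 0.52501417, -0.20393348,  0.13623258]), np.float64(0.0006982433700783699))
(array([-5.190e-02,  6.000e-04,  9.621e-01]), array([ 0.0009, -0.0025, -0.0019]))
```

Sizes match to 0.2 mm: leaf 1 measures 24 x 20 and leaf 2 measures 30 x 20, 64 mm apart. Grasping leaf 1 and lifting it.

{"fn": "send_rows", "kwargs": {"commands": [[-0.05,0,0.45,0,0,0,60],[-0.05,0,0.75,0,0,0,60],[-0.05,0,0.96,0,0,0,60],[-0.05,0,0.96,0,0,0,60],[-0.05,0,0.96,0,0,0,15],[-0.05,0,0.96,0,0,0,15],[-0.05,0,0.96,0,0,0,15],[-0.05,0,0.96,0,0,0,15],[-0.05,0,0.96,0,0,0,15],[-0.05,0,0.96,0,0,0,15]]}}

```text
clock: 3.8
ee_pos: [0.5275, -0.1939, 0.0985]
tcp_rot: [0.001, 0.99, -0.139, 0.003]
force: [0.4, 0.3, -0.3]
gripper_width: 0.175
```

Run:
```python
from h import *
p,r,s=pose();print(p.round(4),r.as_matrix().round(4).tolist(),s["force"],s["wrist_torque"],s["gripper_width"])
```

```text
[ 0.5275 -0.1939  0.0985] [[0.9616, -0.2744, 0.0049], [-0.2744, -0.9616, -0.0033], [0.0056, 0.0018, -1.0]] [ 0.36899861  0.33366237 -0.34961041] [0.03747977 0.00083099 0.03756673] 0.17468088482622318
```

Run:
```python
from h import *
a=robot.grab_frame("wrist");b=robot.grab_frame("side")
a=cv2.resize(a[180:420,130:450],(400,300));b=cv2.resize(b[80:230,240:440],(400,300));c=robot.grab_frame("scene")
c=cv2.resize(c[150:300,50:250],(400,300),interpolation=cv2.INTER_CUBIC)
cv2.imwrite("pics/g1.png",np.hstack([a,b]));cv2.imwrite("pics/g1.png",np.vstack([np.hstack([a,b]),np.hstack([c,c*0])]))
```

```text
(no output)
```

View pics/g1.png

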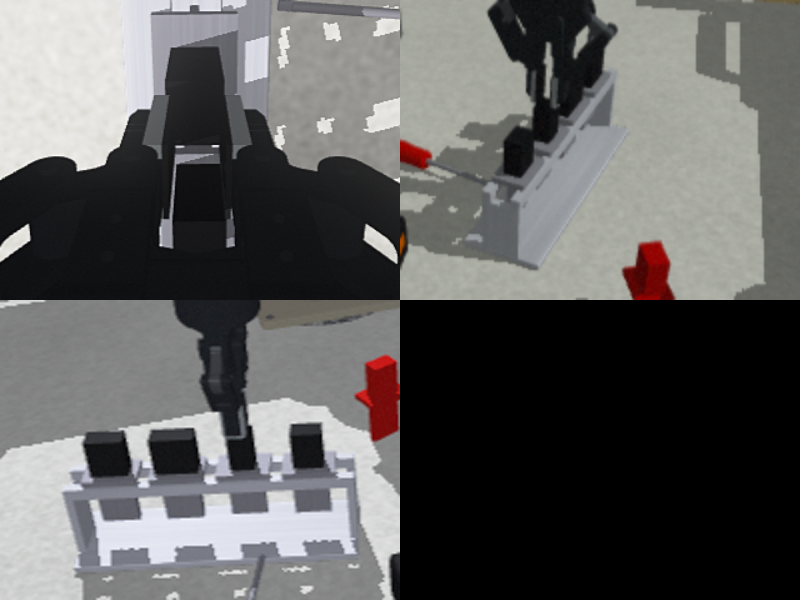

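Run:
```python
from h import *
p,r,s=pose();S,D,W=P("scene"),P("side"),P("wrist")
print(s["clock"],s["gripper_width"],s["force"])
for n,X in(("tcp",p),("tcp+20up",p+[0,0,.02]),("leaf1top",np.array([.5272,-.1938,.131])),("finger+x end",p+r.apply([.0125,0,0])),("finger -y edge",p+r.apply([.0125,-.011,0]))):
    print(n,((proj(S,X)-[50,150])*2).round(),((proj(D,X)-[240,80])*2).round(),((proj(W,X)-[130,180])*1.25).round())
```

```text
3.95 0.17476646512640223 [0.0946692  0.07373232 0.16849618]
tcp [238. 157.] [145. 129.] [196.  81.]
tcp+20up [236. 140.] [146. 113.] [196. 100.]
leaf1top [234. 130.] [146. 103.] [196. 114.]
finger+x end [237. 165.] [134. 126.] [226.  81.]
finger -y edge [248. 164.] [130. 131.] [227.  55.]
```

The pictures suggest the fingers are around the grip, but the reading of 15 mm equals the command. I'll command fully shut as a test.

{"fn": "send_rows", "kwargs": {"commands": [[0,0,0,0,0,0,0],[0,0,0,0,0,0,0],[0,0,0,0,0,0,0],[0,0,0,0,0,0,0]]}}

```text
clock: 4.35
ee_pos: [0.5273, -0.1938, 0.0981]
tcp_rot: [0.001, 0.99, -0.139, 0.002]
force: [-0.7, -0.1, -0.2]
gripper_width: 0.003
```

{"fn": "send_rows", "kwargs": {"commands": [[0,0,-0.1,0,0,0,0],[0,0,-0.2,0,0,0,0],[0,0,-0.2,0,0,0,0],[0,0,-0.2,0,0,0,0],[0,0,-0.2,0,0,0,0]]}}

```text
clock: 4.85
ee_pos: [0.5271, -0.1937, 0.1182]
tcp_rot: [0.001, 0.99, -0.139, 0.002]
force: [0.6, -0.1, -0.3]
gripper_width: -0.001
```

Run:
```python
from h import *
p,r,s=pose();print(p,s["force"],s["gripper_width"])
a=robot.grab_frame("wrist");c=robot.grab_frame("scene")
cv2.imwrite("pics/g2.png",np.hstack([cv2.resize(a[180:420,130:450],(400,400)),cv2.resize(c[150:270,100:220],(400,400),interpolation=cv2.INTER_CUBIC)]))
```

```text
[ 0.52712024 -0.19369317  0.11818183] [ 0.63011064 -0.12390549 -0.30299677] -0.0010664689916404105
```

View pics/g2.png

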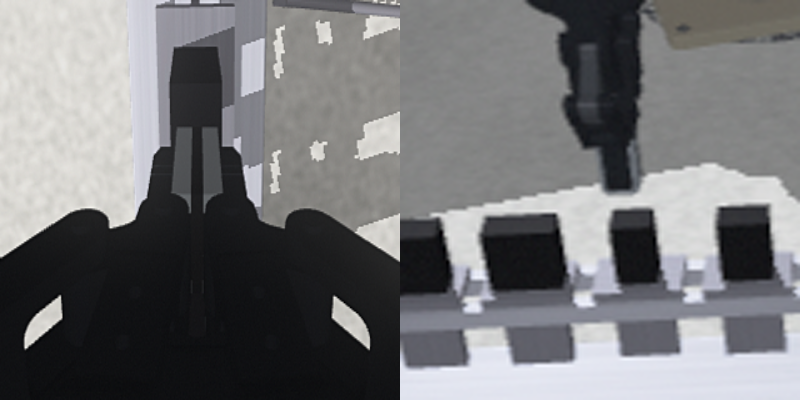

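Run:
```python
from h import *
p,r,s=pose();S,W=P("scene"),P("wrist")
print("tcp px scene",proj(S,p),"wrist",proj(W,p), "W cam pos",(-W[1][:3,:3].T@W[1][:3,3]).round(4))
o,d=ray(S,(166.6,207)); 
for z in(.10,.11,.12,.13,.14,.15,.16): print(z,plane(S,(166.6,207),z).round(4))
b=robot.grab_frame("side");cv2.imwrite("pics/g3.png",cv2.resize(b[80:200,240:400],(800,600),interpolation=cv2.INTER_CUBIC))
```

```text
tcp px scene [167.9010251  220.24534526] wrist [286.54076941 244.43875803] W cam pos [ 0.5448 -0.1295  0.2948]
0.1 [ 0.4525 -0.1861  0.1   ]
0.11 [ 0.4679 -0.1873  0.11  ]
0.12 [ 0.4832 -0.1886  0.12  ]
0.13 [ 0.4985 -0.1899  0.13  ]
0.14 [ 0.5139 -0.1912  0.14  ]
0.15 [ 0.5292 -0.1924  0.15  ]
0.16 [ 0.5445 -0.1937  0.16  ]
```

View pics/g3.png

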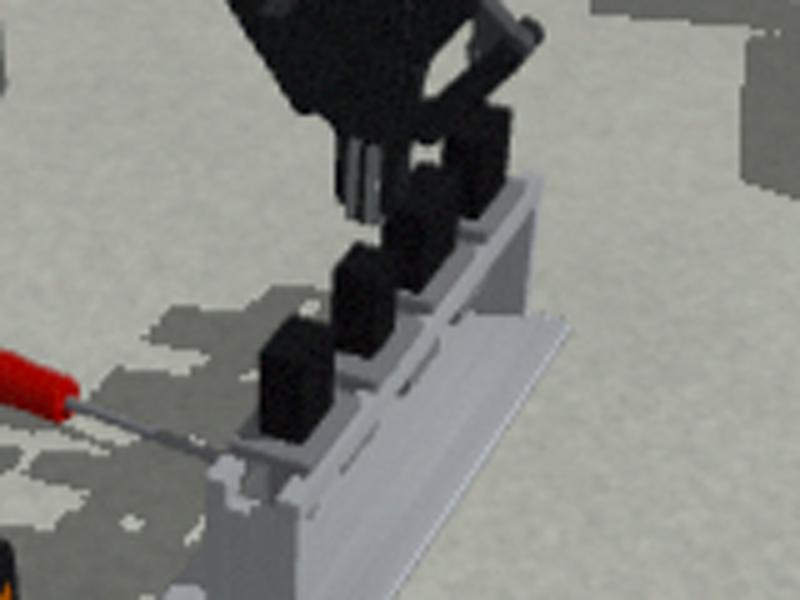

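Run:
```python
from h import *
p,r,s=pose();S,D,W=P("scene"),P("side"),P("wrist")
print(p,tri([(S,(166.6,207)),(D,(312.6,124.4))]), "tcp in side",proj(D,p))
print("leaf1 top, scene+side", tri([(S,(100+234/3.33,150+213/3.33)),(D,(240+362/5,80+255/5))]))
print("all3 tip",tri([(S,(166.6,207)),(D,(312.6,124.4)),(W,(288.4,256.2))]))
```

```text
[ 0.52684787 -0.19355874  0.11776667] (array([ 0.52868674, -0.19212721,  0.14915761]), np.float64(0.00048684107008794186)) tcp in side [313.07372743 136.80729249]
leaf1 top, scene+side (array([ 0.52898587, -0.18824607,  0.13396267]), np.float64(0.0013053777129142126))
all3 tip (array([ 0.52876336, -0.19035069,  0.14899499]), np.float64(0.002587731830453505))
```

The pictures agree to 0.5 mm that the fingertips stand at z ≈ 0.149 where the state says 0.118. The physical tips are therefore about 31 mm short of the reported TCP, while xy agrees. I shut just above the grip, and no harm was done. From here I'll go 31 mm lower in reported z.

{"fn": "send_rows", "kwargs": {"commands": [[0,0,0,0,0,0,60],[0,0,0,0,0,0,60],[0,0,0,0,0,0,60],[0,0,0,0,0,0,60],[0,0,0,0,0,0,60],[0,0,0.2,0,0,0,60],[0,0,0.35,0,0,0,60],[0,0,0.45,0,0,0,60],[0,0,0.5,0,0,0,60],[0,0,0.5,0,0,0,60]]}}

```text
clock: 6.0
ee_pos: [0.5265, -0.1934, 0.0671]
tcp_rot: [0.001, 0.99, -0.139, 0.001]
force: [0.6, -0.2, 0.9]
gripper_width: 0.703
```

{"fn": "send_rows", "kwargs": {"commands": [[0,0,0,0,0,0,10],[0,0,0,0,0,0,10],[0,0,0,0,0,0,10],[0,0,0,0,0,0,10],[0,0,0,0,0,0,10],[0,0,0,0,0,0,10],[0,0,0,0,0,0,10]]}}

```text
clock: 6.7
ee_pos: [0.5273, -0.1938, 0.068]
tcp_rot: [0.001, 0.99, -0.139, 0.002]
force: [-0.0, 0.7, 5.9]
gripper_width: 0.222
```

Run:
```python
from h import *
p,r,s=pose();print(s["clock"],p,r.as_matrix().round(4).tolist(),s["force"],s["wrist_torque"],s["gripper_width"])
```

```text
6.7 [ 0.52725321 -0.19379322  0.06797267] [[0.9616, -0.2744, 0.0039], [-0.2744, -0.9616, -0.0028], [0.0045, 0.0016, -1.0]] [-0.00774894  0.74246493  5.85305881] [0.0465858  0.1191447  0.01501057] 0.2218171546244041
```

Gripped: it stopped at 19 mm with the tips resting lightly on the flange. That makes flange underside z = reported z + 17 mm. Lifting, then moving to a viewpoint just short of the housing.

{"fn": "send_rows", "kwargs": {"commands": [[0,0,-0.3,0,0,0,10],[0,0,-0.7,0,0,0,10],[0,0,-0.98,0,0,0,10],[0,0,-0.98,0,0,0,10],[0,0,-0.98,0,0,0,10]]}}

```text
clock: 7.2
ee_pos: [0.5267, -0.1934, 0.1656]
tcp_rot: [0.001, 0.99, -0.139, 0.002]
force: [0.7, 0.2, -2.0]
gripper_width: 0.222
```

{"fn": "send_rows", "kwargs": {"commands": [[0,0,-0.32,0,0,0,10],[-0.1,-0.3,-0.32,0,0,0,10],[-0.2,-0.6,-0.32,0,0,0,10],[-0.29,-0.94,-0.32,0,0,0,10],[-0.29,-0.94,-0.32,0,0,0,10]]}}

```text
clock: 7.7
ee_pos: [0.5218, -0.091, 0.1943]
tcp_rot: [-0.0, 0.991, -0.137, -0.001]
force: [0.2, -1.4, -2.5]
gripper_width: 0.224
```

{"fn": "send_rows", "kwargs": {"commands": [[-0.15,-0.47,0,0,0,0,10],[-0.29,-0.94,0,0,0,0,10],[-0.29,-0.94,0,0,0,0,10],[-0.29,-0.94,0,0,0,0,10]]}}

```text
clock: 8.1
ee_pos: [0.5179, 0.0081, 0.1923]
tcp_rot: [0.0, 0.991, -0.135, -0.003]
force: [0.2, -0.8, -1.8]
gripper_width: 0.22
```

{"fn": "send_rows", "kwargs": {"commands": [[-0.1,-0.3,0,0,0,-0.06,10],[-0.2,-0.6,0,0,0,-0.12,10],[-0.29,-0.94,0,0,0,-0.175,10],[-0.29,-0.94,0,0,0,-0.175,10],[-0.29,-0.94,0,0,0,-0.175,10],[-0.29,-0.94,0,0,0,-0.175,10]]}}

```text
clock: 8.7
ee_pos: [0.5151, 0.1048, 0.1916]
tcp_rot: [0.0, 0.999, 0.046, -0.003]
force: [0.2, 1.1, -0.9]
gripper_width: 0.219
```

Run:
```python
from h import *
p,r,s=pose();W=P("wrist");im=robot.grab_frame("wrist");np.savez("w3.npz",K=W[0],W=W[1]);cv2.imwrite("pics/w3.png",im)
print(s["clock"],p.round(4),r.as_matrix().round(4).tolist(),s["force"],s["gripper_width"],s["q"].round(2))
cv2.imwrite("pics/w3b.png",cv2.resize(im,(800,600),interpolation=cv2.INTER_CUBIC))
```

```text
8.7 [0.5151 0.1048 0.1916] [[0.9957, 0.0924, -0.007], [0.0924, -0.9957, -0.0005], [-0.007, -0.0001, -1.0]] [ 0.18129859  1.06053675 -0.85201537] 0.21918738710612679 [ 0.08  0.11 -0.24  1.23  0.    1.56]
```

View pics/w3b.png

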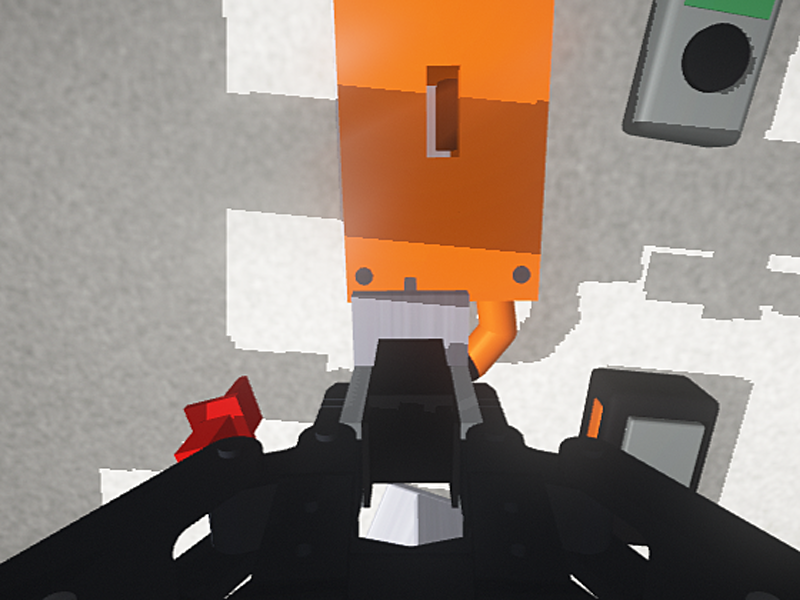

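The wrist view shows the slot mouth corners near (427,66), (460,66), (459,157) and (427,157). The light reference face is on the left and the latch on the right. The held leaf's flange front edge runs (352,296) to (470,292). The reds and the battery are well clear.

```bash
cat > slot.py <<'E'
from h import *
E
python3 - <<'E'
from h import *
z=np.load("w3.npz");C=(z["K"],z["W"])
f=lambda u,v,h:plane(C,np.array([u,v])*.7,h)
m=[f(427,66,.085),f(460,66,.085),f(459,157,.085),f(427,157,.085)]
print("x-width",np.linalg.norm(m[0]-m[1]),np.linalg.norm(m[2]-m[3]),"len",np.linalg.norm(m[0]-m[3]),np.linalg.norm(m[1]-m[2]))
sl=(m[0]+m[3])/2;print("slot",sl.round(4),"yawL",np.degrees(np.arctan2(*(m[0]-m[3])[[1,0]]))-90)
L=[f(334,0,.085),f(347.5,300,.085)];Rr=[f(554,0,.085),f(538,300,.085)]
for E in(L,Rr):print("yaw edge",np.degrees(np.arctan2(*(E[0]-E[1])[[1,0]]))-90)
print("width",np.linalg.norm(L[1]-Rr[1]), "end yaw",np.degrees(np.arctan2(*(f(538,299,.085)-f(347.5,302,.085))[[1,0]])))
sc=[f(364,276,.085),f(521,274,.085)];print("screw yaw",np.degrees(np.arctan2(*(sc[1]-sc[0])[[1,0]])),np.linalg.norm(sc[1]-sc[0]))
# two-view slot height using side
x,e=tri([(C,np.array([443,112])*.7),(P("side"),np.array((397,425))*.7)]);print("slot mid 2 views",x.round(4),e)
p,r,s=pose();T=lambda X:r.inv().apply(X-p)*1000
for h in(.2086,.2146):
    a,b=f(352,295,h),f(470,292,h);print("flange front in tool mm",T(a).round(1),T(b).round(1),np.linalg.norm(a-b))
E
```

```text
x-width 0.016495896659727637 0.01671319073955288 len 0.0438254395398124 0.043809263853224936
slot [0.5144 0.194  0.085 ] yawL 5.7466135222357195
yaw edge 5.9041810595682875
yaw edge 6.0515318656272825
width 0.1070357443872391 end yaw 6.305950731483072
screw yaw 6.0955062208806154 0.08705108262753385
slot mid 2 views [0.5225 0.1953 0.081 ] 0.00022823175043646497
flange front in tool mm [-18.8 -24.5 -16.7] [ 18.6 -25.5 -16.9] 0.03734073308775893
flange front in tool mm [-18.1 -26.1 -22.7] [ 17.9 -27.1 -22.9] 0.03594180418096619
```

The mouth measures 16.6 x 43.8 mm (17 x 44 given), yaw 6.0°, slot at (0.5144, 0.194). The leaf is centred within 0.6 mm in the grip. Moving above the slot, aiming for leaf x = +5 mm.

```bash
cat > slot.py <<'E'
from h import *
Y=np.radians(6.0);SL=np.array([.5144,.194]);HX=np.array([np.cos(Y),np.sin(Y)]);HY=np.array([-HX[1],HX[0]])
def at(x,y,z):  # TCP over local slot coords (mm), z reported m
    return [*(SL+HX*x/1e3+HY*y/1e3),z]
def loc(p): d=p[:2]-SL; return np.round([d@HX*1e3,d@HY*1e3,p[2]*1e3],2)
def rep():
    p,r,s=pose();f=s["force"];print("t",s["clock"],"loc mm",loc(p),"F hx,hy,z",np.round([f[:2]@HX,f[:2]@HY,f[2]],2),"tau",np.round(s["wrist_torque"],2),"zax",r.as_matrix()[:,2].round(4),"w",round(s["gripper_width"],3))
E
python3 -c "
from slot import *
rep();print(goal(at(5,-.6,.17),Y))"
```

```text
t 8.75 loc mm [ -8.61 -88.72 191.81] F hx,hy,z [-0.29  0.3  -2.16] tau [ 0.05 -0.03  0.05] zax [-6.7e-03 -3.0e-04 -1.0e+00] w 0.221
(array([ 0.1268, -0.8828,  0.2176]), array([-0.0002,  0.0032, -0.0059]))
```

{"fn": "send_rows", "kwargs": {"commands": [[0.06,-0.4,0.1,0,0.003,-0.006,10],[0.127,-0.75,0.2,0,0.003,-0.006,10],[0.127,-0.883,0.218,0,0.003,-0.006,10],[0.127,-0.883,0.218,0,0.003,-0.006,10],[0.127,-0.883,0.218,0,0.003,-0.006,10],[0.127,-0.883,0.218,0,0.003,-0.006,10]]}}

```text
clock: 9.35
ee_pos: [0.5199, 0.1927, 0.1704]
tcp_rot: [0.0, 0.999, 0.052, 0.0]
force: [0.5, 0.1, -1.9]
gripper_width: 0.217
```

```bash
python3 -c "
from slot import *
rep();print(goal(at(5,-.6,.113),Y))
a=robot.grab_frame('side');b=robot.grab_frame('scene')
cv2.imwrite('pics/s1.png',np.hstack([cv2.resize(a[200:380,210:340],(400,554),interpolation=2),cv2.resize(b[110:260,280:400],(400,500),interpolation=2)[:554].copy() if 0 else cv2.resize(b[110:260,280:388],(400,554),interpolation=2)]))"
```

```text
t 9.35 loc mm [  5.28  -1.89 170.41] F hx,hy,z [ 0.48  0.04 -1.86] tau [ 0.03  0.   -0.  ] zax [ 2.e-04 -1.e-04 -1.e+00] w 0.217
(array([-0.003 , -0.013 ,  0.5741]), array([ 0.0001, -0.0001, -0.0006]))
```

View pics/s1.png

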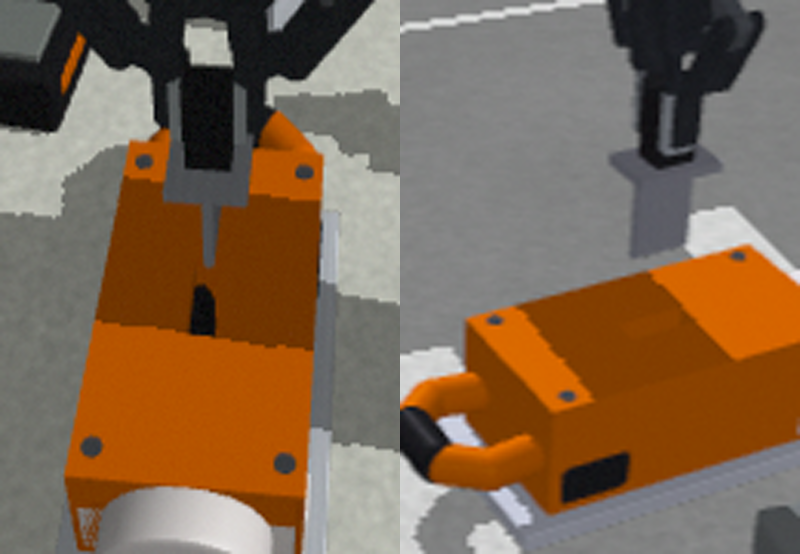

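The crop shows leaf 1 hanging upright just over the slot: side view blade foot at (208,265), slot at (203,305). Lowering to about 3 mm past the mouth and checking the force.

{"fn": "send_rows", "kwargs": {"commands": [[0,-0.013,0.25,0,0,0,10],[0,-0.013,0.42,0,0,0,10],[0,-0.013,0.46,0,0,0,10],[0,-0.013,0.48,0,0,0,10],[0,-0.013,0.5,0,0,0,10],[0,-0.013,0.5,0,0,0,10]]}}

```text
clock: 10.05
ee_pos: [0.5204, 0.1942, 0.1212]
tcp_rot: [-0.0, 0.999, 0.052, 0.001]
force: [0.5, 0.8, -1.3]
gripper_width: 0.222
```

```bash
python3 -c "
from slot import *
rep();print(goal(at(5,-.6,.113),Y))"
```

```text
t 10.05 loc mm [  5.98  -0.44 121.23] F hx,hy,z [ 0.53  0.71 -1.32] tau [-0.03 -0.03  0.  ] zax [ 1.7e-03  5.0e-04 -1.0e+00] w 0.222
(array([-0.01  ,  0.0016,  0.0823]), array([-0.0001, -0.0008, -0.0007]))
```

{"fn": "send_rows", "kwargs": {"commands": [[-0.01,0,0.04,0,0,0,10],[-0.015,0,0.09,0,0,0,10],[-0.02,0,0.09,0,0,0,10],[-0.02,0,0.09,0,0,0,10]]}}

```text
clock: 10.45
ee_pos: [0.5181, 0.194, 0.112]
tcp_rot: [-0.0, 0.999, 0.052, 0.001]
force: [-0.6, 0.7, -2.7]
gripper_width: 0.219
```

{"fn": "send_rows", "kwargs": {"commands": [[-0.01,0,0,0,0,0,10],[-0.01,0,0,0,0,0,10]]}}

```text
clock: 10.65
ee_pos: [0.5169, 0.1939, 0.112]
tcp_rot: [-0.0, 0.999, 0.052, 0.001]
force: [-0.8, 0.0, -1.5]
gripper_width: 0.224
```

{"fn": "send_rows", "kwargs": {"commands": [[-0.01,0,0,0,0,0,10],[-0.01,0,0,0,0,0,10]]}}

```text
clock: 10.85
ee_pos: [0.5167, 0.1938, 0.1123]
tcp_rot: [-0.0, 0.999, 0.052, 0.001]
force: [2.4, 0.1, -2.1]
gripper_width: 0.223
```

{"fn": "send_rows", "kwargs": {"commands": [[-0.01,0,0,0,0,0,10],[-0.01,0,0,0,0,0,10]]}}

```text
clock: 11.05
ee_pos: [0.5165, 0.1939, 0.1126]
tcp_rot: [-0.0, 0.999, 0.052, 0.002]
force: [2.8, 1.1, -2.9]
gripper_width: 0.226
```

```bash
python3 -c "
from slot import *
rep();print(goal(at(5,-.6,.113),Y))"
```

```text
t 11.05 loc mm [  2.09  -0.36 112.63] F hx,hy,z [ 2.9   0.79 -2.89] tau [ 0.04 -0.67  0.02] zax [ 4.4e-03  7.0e-04 -1.0e+00] w 0.226
(array([ 0.0291,  0.0023, -0.0036]), array([-0.0001, -0.0021, -0.0007]))
```

Contact with the reference face at x ≈ 2.4 (2.5 expected), so the slot position is good to about 0.1 mm. Centring at x = 3.2 and lowering in steps, reading the drag.

{"fn": "send_rows", "kwargs": {"commands": [[0.012,0.002,0,0,-0.002,0,10],[0.012,0.002,0,0,-0.002,0,10],[0.012,0.002,0.08,0,-0.002,0,10],[0.012,0.002,0.12,0,-0.002,0,10]]}}

```text
clock: 11.45
ee_pos: [0.5168, 0.1936, 0.0996]
tcp_rot: [-0.0, 0.999, 0.052, -0.001]
force: [0.6, -0.1, -0.7]
gripper_width: 0.221
```

{"fn": "send_rows", "kwargs": {"commands": [[0,0,0.03,0,0,0,10],[0,0,0.06,0,0,0,10]]}}

```text
clock: 11.65
ee_pos: [0.5169, 0.1936, 0.0931]
tcp_rot: [0.0, 0.999, 0.052, -0.001]
force: [0.3, 0.6, -1.7]
gripper_width: 0.221
```

{"fn": "send_rows", "kwargs": {"commands": [[0,0,0.04,0,0,0,10],[0,0,0.08,0,0,0,10]]}}

```text
clock: 11.85
ee_pos: [0.5169, 0.1936, 0.0848]
tcp_rot: [0.0, 0.999, 0.052, -0.001]
force: [1.4, -1.0, -0.9]
gripper_width: 0.224
```

{"fn": "send_rows", "kwargs": {"commands": [[0,0,0.05,0,0,0,10],[0,0,0.1,0,0,0,10]]}}

```text
clock: 12.05
ee_pos: [0.5168, 0.1936, 0.0743]
tcp_rot: [0.0, 0.999, 0.052, -0.001]
force: [0.8, -0.5, -1.2]
gripper_width: 0.22
```

```bash
python3 -c "
from slot import *
rep();print(goal(at(3.2,-.6,.068),Y))"
```

```text
t 12.05 loc mm [ 2.39 -0.66 74.28] F hx,hy,z [ 0.76 -0.57 -1.24] tau [ 0.07 -0.19  0.  ] zax [-1.6e-03 -1.0e-04 -1.0e+00] w 0.22
(array([ 0.0082, -0.0006,  0.0628]), array([-0.    ,  0.0008, -0.0007]))
```

No drag so far. I'll lower it home and probe the play towards the latch.

{"fn": "send_rows", "kwargs": {"commands": [[0.003,0,0.03,0,0,0,10],[0.003,0,0.055,0,0,0,10],[0.003,0,0.06,0,0,0,10]]}}

```text
clock: 12.35
ee_pos: [0.5169, 0.1936, 0.0681]
tcp_rot: [0.0, 0.999, 0.052, -0.001]
force: [0.5, 0.4, 0.6]
gripper_width: 0.225
```

{"fn": "send_rows", "kwargs": {"commands": [[0.012,0,-0.01,0,0,0,10],[0.012,0,-0.01,0,0,0,10]]}}

```text
clock: 12.55
ee_pos: [0.5181, 0.1937, 0.0691]
tcp_rot: [0.0, 0.999, 0.052, -0.001]
force: [1.3, 1.3, -1.9]
gripper_width: 0.221
```

{"fn": "send_rows", "kwargs": {"commands": [[0.01,0,0,0,0,0,10],[0.01,0,0,0,0,0,10]]}}

```text
clock: 12.75
ee_pos: [0.5186, 0.1938, 0.069]
tcp_rot: [0.0, 0.999, 0.052, -0.002]
force: [-0.8, -0.5, -0.9]
gripper_width: 0.229
```

```bash
python3 -c "
from slot import *
rep();print(goal(at(3.2,-.6,.068),Y))"
```

```text
t 12.75 loc mm [ 4.19 -0.66 69.05] F hx,hy,z [-0.88 -0.4  -0.95] tau [-0.01  0.28  0.  ] zax [-3.3e-03 -3.0e-04 -1.0e+00] w 0.229
(array([-0.0098, -0.0006,  0.0105]), array([-0.    ,  0.0016, -0.0007]))
```

Leaf 1 goes home with no drag and 1.8 mm of play, so it is too thin. Withdrawing it and returning it to its rack place.

{"fn": "send_rows", "kwargs": {"commands": [[-0.01,0,-0.2,0,0,0,10],[-0.01,0,-0.6,0,0,0,10],[-0.01,0,-0.98,0,0,0,10],[-0.01,0,-0.98,0,0,0,10]]}}

```text
clock: 13.15
ee_pos: [0.523, 0.1949, 0.1736]
tcp_rot: [-0.001, 0.999, 0.052, 0.004]
force: [2.3, 0.9, -1.5]
gripper_width: 0.225
```

{"fn": "send_rows", "kwargs": {"commands": [[0,0,-0.33,0,0,0,10],[-0.04,0.45,-0.33,0,0,0,10],[-0.08,0.97,-0.33,0,0,0,10],[-0.08,0.97,-0.33,0,0,0,10]]}}

```text
clock: 13.55
ee_pos: [0.5247, 0.0931, 0.206]
tcp_rot: [0.0, 0.999, 0.049, 0.004]
force: [-0.4, 1.3, -1.1]
gripper_width: 0.223
```

{"fn": "send_rows", "kwargs": {"commands": [[-0.04,0.48,0,0,0,0,10],[-0.08,0.97,0,0,0,0,10],[-0.08,0.97,0,0,0,0,10]]}}

```text
clock: 13.85
ee_pos: [0.5261, -0.0086, 0.2053]
tcp_rot: [0.001, 0.999, 0.046, 0.004]
force: [-0.5, 1.3, -1.3]
gripper_width: 0.229
```

{"fn": "send_rows", "kwargs": {"commands": [[-0.04,0.48,0,0,0,0,10],[-0.08,0.97,0,0,0,0,10],[-0.08,0.97,0,0,0,0,10]]}}

```text
clock: 14.15
ee_pos: [0.5274, -0.1102, 0.2049]
tcp_rot: [0.002, 0.999, 0.043, 0.004]
force: [0.0, 0.8, -2.0]
gripper_width: 0.219
```

{"fn": "send_rows", "kwargs": {"commands": [[-0.03,0.36,0,0,0,0.06,10],[-0.06,0.72,0,0,0,0.12,10],[-0.08,0.97,0,0,0,0.183,10],[-0.08,0.97,0,0,0,0.183,10],[-0.08,0.97,0,0,0,0.183,10],[-0.08,0.97,0,0,0,0.183,10]]}}

```text
clock: 14.75
ee_pos: [0.5275, -0.206, 0.2048]
tcp_rot: [0.001, 0.989, -0.147, 0.004]
force: [-0.2, 0.8, -2.2]
gripper_width: 0.222
```

```bash
python3 -c "
from slot import *
print(pose()[0].round(4));rep();print(goal([.5273,-.1938,.145],np.radians(-16)))"
```

```text
[ 0.5275 -0.206   0.2048]
t 14.75 loc mm [ -28.77 -399.14  204.79] F hx,hy,z [-0.13  0.78 -2.16] tau [-0.03  0.03 -0.01] zax [ 0.0074 -0.0032 -1.    ] w 0.222
(array([-0.0422, -0.1162,  0.5975]), array([ 0.0004, -0.0038, -0.0077]))
```

{"fn": "send_rows", "kwargs": {"commands": [[-0.042,-0.116,0,0,-0.004,-0.008,10],[-0.042,-0.116,0.2,0,-0.004,-0.008,10],[-0.042,-0.116,0.5,0,-0.004,-0.008,10],[-0.042,-0.116,0.6,0,-0.004,-0.008,10],[-0.042,-0.116,0.6,0,-0.004,-0.008,10]]}}

```text
clock: 15.25
ee_pos: [0.5255, -0.1916, 0.1428]
tcp_rot: [-0.001, 0.99, -0.138, -0.003]
force: [-0.2, 0.1, -2.2]
gripper_width: 0.227
```

```bash
python3 -c "
from slot import *
print(pose()[0].round(4));print(goal([.5273,-.1938,.069],np.radians(-16)))"
```

```text
[ 0.5255 -0.1916  0.1428]
(array([0.027 , 0.0168, 0.738 ]), array([-0.0001,  0.0026,  0.0012]))
```

{"fn": "send_rows", "kwargs": {"commands": [[0.027,0.017,0.1,0,0.003,0.001,10],[0.027,0.017,0.35,0,0.003,0.001,10],[0.027,0.017,0.6,0,0.003,0.001,10],[0.027,0.017,0.7,0,0.003,0.001,10],[0.027,0.017,0.735,0,0.003,0.001,10],[0.027,0.017,0.735,0,0.003,0.001,10]]}}

```text
clock: 15.85
ee_pos: [0.5278, -0.194, 0.0698]
tcp_rot: [0.0, 0.99, -0.139, 0.001]
force: [0.3, -0.3, -1.0]
gripper_width: 0.223
```

```bash
python3 -c "
from slot import *
print(pose()[0].round(4));rep();print(goal([.5273,-.1938,.069],np.radians(-16)))"
```

```text
[ 0.5278 -0.194   0.0698]
t 15.85 loc mm [ -27.25 -387.32   69.75] F hx,hy,z [ 0.32 -0.34 -1.05] tau [0.04 0.04 0.04] zax [ 1.6e-03 -3.0e-04 -1.0e+00] w 0.223
(array([-0.0053, -0.0011,  0.0075]), array([-0.0001, -0.0008,  0.0002]))
```

{"fn": "send_rows", "kwargs": {"commands": [[0,0,0.016,0,0,0,10],[0,0,0.016,0,0,0,25],[0,0,0.016,0,0,0,60],[0,0,0.016,0,0,0,60],[0,0,0.016,0,0,0,60],[0,0,0.016,0,0,0,60],[0,0,-0.3,0,0,0,60],[0,0,-0.75,0,0,0,60],[0,0,-0.75,0,0,0,60]]}}

```text
clock: 16.75
ee_pos: [0.5323, -0.1963, 0.1514]
tcp_rot: [0.002, 0.99, -0.139, 0.007]
force: [0.6, -0.3, 1.2]
gripper_width: 0.704
```

```bash
python3 -c "
from slot import *
print(pose()[0].round(4));rep();print(goal([.5457,-.1325,.145],np.radians(-16)))
W=P('wrist');im=robot.grab_frame('wrist');np.savez('w4.npz',K=W[0],W=W[1]);cv2.imwrite('pics/w4.png',im)
cv2.imwrite('pics/w4b.png',cv2.resize(im[60:360,160:420],(520,600),interpolation=2))"
```

```text
[ 0.5323 -0.1963  0.1514]
t 16.75 loc mm [ -22.98 -390.04  151.35] F hx,hy,z [ 0.59 -0.32  1.21] tau [-0.06 -0.08 -0.01] zax [ 0.0124 -0.0057 -0.9999] w 0.704
(array([-0.0477, -0.6504,  0.0616]), array([ 0.001 , -0.0064,  0.0003]))
```

View pics/w4b.png

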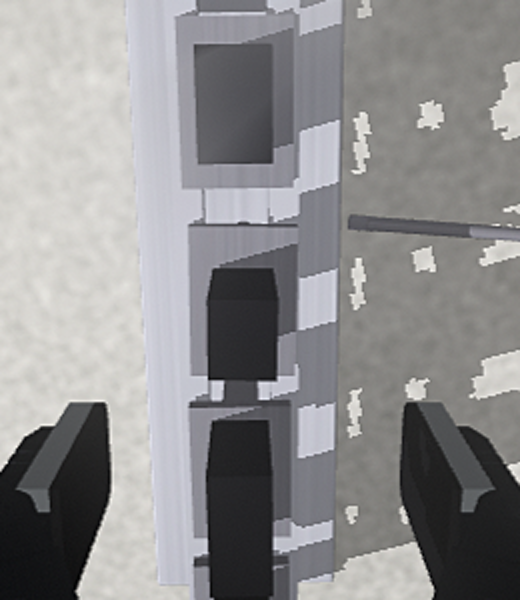

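Leaf 1 hangs back in the rack, flange flat at (243,300). Leaf 2's grip top face spans (195,44) to (273,164). Moving over leaf 2.

{"fn": "send_rows", "kwargs": {"commands": [[-0.02,-0.3,0.03,0,-0.006,0,60],[-0.048,-0.65,0.06,0,-0.006,0,60],[-0.048,-0.65,0.06,0,-0.006,0,60],[-0.048,-0.65,0.06,0,-0.006,0,60],[-0.048,-0.65,0.06,0,-0.006,0,60]]}}

```text
clock: 17.3
ee_pos: [0.5436, -0.1321, 0.1419]
tcp_rot: [0.001, 0.99, -0.139, -0.002]
force: [0.7, -0.4, 0.3]
gripper_width: 0.699
```

```bash
python3 -c "
from slot import *
z=np.load('w4.npz');C=(z['K'],z['W'])
A=[plane(C,np.array(q)/2+[160,60],.131) for q in((195,44),(273,44),(272,164),(198,164))];c=np.mean(A,0)
print('leaf2',c.round(4),np.linalg.norm(A[0]-A[3]),np.linalg.norm(A[1]-A[0]))
print(pose()[0].round(4));rep();print(goal([.5457,-.1325,.070],np.radians(-16)))"
```

```text
leaf2 [ 0.5459 -0.1323  0.131 ] 0.030068308646288497 0.01984430991813938
[ 0.5436 -0.1321  0.1419]
t 17.3 loc mm [  -5.07 -327.39  141.95] F hx,hy,z [ 0.67 -0.42  0.29] tau [ 0.02 -0.02  0.04] zax [-4.2e-03 -5.0e-04 -1.0e+00] w 0.699
(array([ 0.0242, -0.0035,  0.7194]), array([0.0008, 0.0019, 0.0001]))
```

{"fn": "send_rows", "kwargs": {"commands": [[0.024,-0.003,0.2,0,0.002,0,60],[0.024,-0.003,0.45,0,0.002,0,60],[0.024,-0.003,0.65,0,0.002,0,60],[0.024,-0.003,0.71,0,0.002,0,60],[0.024,-0.003,0.71,0,0.002,0,60],[0.024,-0.003,0.71,0,0.002,0,10],[0.024,-0.003,0.71,0,0.002,0,10],[0.024,-0.003,0.71,0,0.002,0,10],[0.024,-0.003,0.71,0,0.002,0,10],[0.024,-0.003,0.71,0,0.002,0,10],[0.024,-0.003,0.71,0,0.002,0,10]]}}

```text
clock: 18.4
ee_pos: [0.5468, -0.133, 0.0723]
tcp_rot: [0.001, 0.99, -0.139, 0.001]
force: [-0.5, 0.6, 6.1]
gripper_width: 0.222
```

```bash
python3 -c "
from slot import *
print(pose()[0].round(4));rep()"
```

```text
[ 0.5468 -0.133   0.0723]
t 18.4 loc mm [  -1.95 -328.6    72.34] F hx,hy,z [-0.41  0.66  6.08] tau [-0.09  0.05 -0.04] zax [ 0.0022 -0.0028 -1.    ] w 0.222
```

{"fn": "send_rows", "kwargs": {"commands": [[0,0,-0.2,0,0,0,10],[0,0,-0.6,0,0,0,10],[0,0,-0.98,0,0,0,10],[0,0,-0.98,0,0,0,10]]}}

```text
clock: 18.8
ee_pos: [0.5507, -0.1341, 0.176]
tcp_rot: [0.002, 0.99, -0.139, 0.006]
force: [1.7, -0.8, -1.3]
gripper_width: 0.223
```

{"fn": "send_rows", "kwargs": {"commands": [[0,0,-0.33,0,0,0,10],[-0.15,-0.38,-0.33,0,0,0,10],[-0.29,-0.77,-0.33,0,0,0,10],[-0.29,-0.77,-0.33,0,0,0,10]]}}

```text
clock: 19.2
ee_pos: [0.5415, -0.0476, 0.2069]
tcp_rot: [0.001, 0.991, -0.137, 0.005]
force: [-0.1, 0.2, -1.4]
gripper_width: 0.223
```

{"fn": "send_rows", "kwargs": {"commands": [[-0.15,-0.38,0,0,0,0,10],[-0.29,-0.77,0,0,0,0,10],[-0.29,-0.77,0,0,0,0,10]]}}

```text
clock: 19.5
ee_pos: [0.5325, 0.038, 0.2048]
tcp_rot: [0.0, 0.991, -0.134, 0.003]
force: [0.6, -1.1, -1.6]
gripper_width: 0.223
```

{"fn": "send_rows", "kwargs": {"commands": [[-0.15,-0.38,0,0,0,0,10],[-0.29,-0.77,0,0,0,0,10],[-0.29,-0.77,0,0,0,0,10]]}}

```text
clock: 19.8
ee_pos: [0.5238, 0.1229, 0.2031]
tcp_rot: [-0.0, 0.991, -0.132, 0.001]
force: [0.2, -1.0, -1.0]
gripper_width: 0.222
```

{"fn": "send_rows", "kwargs": {"commands": [[-0.1,-0.26,0,0,0,-0.06,10],[-0.2,-0.52,0,0,0,-0.12,10],[-0.29,-0.77,0,0,0,-0.183,10],[-0.29,-0.77,0,0,0,-0.183,10],[-0.29,-0.77,0,0,0,-0.183,10]]}}

```text
clock: 20.3
ee_pos: [0.5157, 0.2038, 0.2021]
tcp_rot: [0.001, 0.998, 0.059, 0.001]
force: [-0.1, 0.2, -2.6]
gripper_width: 0.226
```

```bash
python3 -c "
from slot import *
rep();print(goal(at(6,-.3,.14),Y))"
```

```text
t 20.3 loc mm [  2.31   9.6  202.09] F hx,hy,z [-0.09  0.24 -2.6 ] tau [-0.05  0.05  0.04] zax [ 0.0016 -0.0016 -1.    ] w 0.226
(array([0.0347, 0.0984, 0.6211]), array([ 0.0008, -0.0007,  0.0064]))
```

{"fn": "send_rows", "kwargs": {"commands": [[0.035,0.098,0.1,0,0,0.006,10],[0.035,0.098,0.45,0,0,0.006,10],[0.035,0.098,0.6,0,0,0.006,10],[0.035,0.098,0.6,0,0,0.006,10],[0.035,0.098,0.6,0,0,0.006,10]]}}

```text
clock: 20.8
ee_pos: [0.5205, 0.1928, 0.1416]
tcp_rot: [0.001, 0.999, 0.052, 0.0]
force: [0.2, 0.3, -2.0]
gripper_width: 0.22
```

```bash
python3 -c "
from slot import *
rep();print(goal(at(6,-.3,.124),Y))"
```

```text
t 20.8 loc mm [  5.92  -1.78 141.58] F hx,hy,z [ 0.26  0.24 -1.97] tau [ 0.   -0.05  0.03] zax [ 5.0e-04 -2.3e-03 -1.0e+00] w 0.22
(array([ 0.0007, -0.0152,  0.1757]), array([ 0.0011, -0.0001, -0.0007]))
```

{"fn": "send_rows", "kwargs": {"commands": [[0,-0.015,0,0,0,0,10],[0,-0.015,0.08,0,0,0,10],[0,-0.015,0.14,0,0,0,10],[0,-0.015,0.175,0,0,0,10],[0,-0.015,0.175,0,0,0,10]]}}

```text
clock: 21.3
ee_pos: [0.5196, 0.1942, 0.1232]
tcp_rot: [0.001, 0.999, 0.052, -0.001]
force: [0.2, -0.6, -2.4]
gripper_width: 0.22
```

{"fn": "send_rows", "kwargs": {"commands": [[0,0,0.03,0,0,0,10],[-0.008,0,0.05,0,0,0,10],[-0.008,0,0.05,0,0,0,10]]}}

```text
clock: 21.6
ee_pos: [0.5185, 0.1941, 0.1179]
tcp_rot: [0.001, 0.999, 0.052, -0.001]
force: [0.1, -0.1, -2.1]
gripper_width: 0.217
```

{"fn": "send_rows", "kwargs": {"commands": [[-0.008,0,0,0,0,0,10],[-0.008,0,0,0,0,0,10]]}}

```text
clock: 21.8
ee_pos: [0.5184, 0.1942, 0.1182]
tcp_rot: [0.001, 0.999, 0.052, -0.0]
force: [0.7, 0.3, -2.0]
gripper_width: 0.223
```

{"fn": "send_rows", "kwargs": {"commands": [[-0.008,0,0,0,0,0,10],[-0.008,0,0,0,0,0,10]]}}

```text
clock: 22.0
ee_pos: [0.5183, 0.1942, 0.1185]
tcp_rot: [0.001, 0.999, 0.052, 0.001]
force: [2.2, -0.8, -2.8]
gripper_width: 0.223
```

```bash
python3 -c "
from slot import *
rep();print(goal(at(4.5,-.3,.115),Y))"
```

```text
t 22.0 loc mm [  3.87  -0.23 118.55] F hx,hy,z [ 2.11 -0.98 -2.83] tau [ 0.03 -0.58 -0.01] zax [ 0.0015 -0.0025 -1.    ] w 0.223
(array([0.0063, 0.0006, 0.0355]), array([ 0.0012, -0.0006, -0.0006]))
```

{"fn": "send_rows", "kwargs": {"commands": [[0.006,0,0,0,0,0,10],[0.006,0,0.05,0,0,0,10],[0.006,0,0.1,0,0,0,10]]}}

```text
clock: 22.3
ee_pos: [0.5184, 0.1941, 0.1081]
tcp_rot: [0.001, 0.999, 0.052, 0.0]
force: [0.3, -0.2, -1.6]
gripper_width: 0.219
```

{"fn": "send_rows", "kwargs": {"commands": [[0,0,0.02,0,0,0,10],[0,0,0.04,0,0,0,10]]}}

```text
clock: 22.5
ee_pos: [0.5184, 0.1941, 0.1037]
tcp_rot: [0.001, 0.999, 0.052, 0.0]
force: [1.1, -0.0, -1.3]
gripper_width: 0.225
```

{"fn": "send_rows", "kwargs": {"commands": [[0,0,0.02,0,0,0,10],[0,0,0.03,0,0,0,10]]}}

```text
clock: 22.7
ee_pos: [0.5184, 0.1941, 0.1005]
tcp_rot: [0.001, 0.999, 0.052, 0.0]
force: [0.1, 0.0, -1.8]
gripper_width: 0.224
```

```bash
python3 -c "
from slot import *
rep()"
```

```text
t 22.7 loc mm [  4.    -0.32 100.5 ] F hx,hy,z [ 0.11  0.01 -1.76] tau [ 0.02 -0.27  0.  ] zax [ 5.0e-04 -2.6e-03 -1.0e+00] w 0.224
```

{"fn": "send_rows", "kwargs": {"commands": [[0,0,0.02,0,0,0,10],[0,0,0.03,0,0,0,10]]}}

```text
clock: 22.9
ee_pos: [0.5185, 0.1942, 0.0983]
tcp_rot: [0.001, 0.999, 0.052, 0.0]
force: [-1.4, -0.5, 5.4]
gripper_width: 0.221
```

{"fn": "send_rows", "kwargs": {"commands": [[0,0,0.02,0,0,0,10],[0,0,0.03,0,0,0,10]]}}

```text
clock: 23.1
ee_pos: [0.5185, 0.1943, 0.0963]
tcp_rot: [0.001, 0.999, 0.052, 0.0]
force: [-1.6, 0.0, 5.4]
gripper_width: 0.222
```

```bash
python3 -c "
from slot import *
rep()"
```

```text
t 23.1 loc mm [ 4.15 -0.13 96.29] F hx,hy,z [-1.58  0.19  5.39] tau [-0.02  0.45  0.03] zax [ 0.001  -0.0022 -1.    ] w 0.222
```

{"fn": "send_rows", "kwargs": {"commands": [[0,0,0.03,0,0,0,10],[0,0,0.05,0,0,0,10],[0,0,0.05,0,0,0,10]]}}

```text
clock: 23.4
ee_pos: [0.5185, 0.1944, 0.0913]
tcp_rot: [0.001, 0.999, 0.052, 0.0]
force: [-2.0, 0.1, 4.0]
gripper_width: 0.222
```

```bash
python3 -c "
from slot import *
rep()"
```

```text
t 23.4 loc mm [ 4.090e+00 -4.000e-02  9.133e+01] F hx,hy,z [-1.94  0.32  4.01] tau [-0.03  0.32  0.02] zax [ 0.001  -0.0019 -1.    ] w 0.222
```

Leaf 2 moves past the throat with a steady drag of about 6 N, as the right leaf should. Continuing home.

{"fn": "send_rows", "kwargs": {"commands": [[0,0,0.04,0,0,0,10],[0,0,0.08,0,0,0,10],[0,0,0.08,0,0,0,10]]}}

```text
clock: 23.7
ee_pos: [0.5184, 0.1944, 0.0825]
tcp_rot: [0.001, 0.999, 0.052, 0.0]
force: [-1.3, 0.6, -0.7]
gripper_width: 0.221
```

{"fn": "send_rows", "kwargs": {"commands": [[0,0,0.04,0,0,0,10],[0,0,0.08,0,0,0,10],[0,0,0.08,0,0,0,10]]}}

```text
clock: 24.0
ee_pos: [0.5183, 0.1943, 0.0736]
tcp_rot: [0.001, 0.999, 0.052, 0.0]
force: [0.2, 0.0, -1.4]
gripper_width: 0.22
```

{"fn": "send_rows", "kwargs": {"commands": [[0,0,0.02,0,0,0,10],[0,0,0.025,0,0,0,10]]}}

```text
clock: 24.2
ee_pos: [0.5184, 0.1944, 0.0723]
tcp_rot: [0.001, 0.999, 0.052, 0.0]
force: [-4.7, -1.1, 14.1]
gripper_width: 0.224
```

```bash
python3 -c "
from slot import *
rep()"
```

```text
t 24.2 loc mm [ 4.06e+00 -6.00e-02  7.23e+01] F hx,hy,z [-4.83 -0.57 14.09] tau [-0.17  0.92  0.01] zax [ 6.0e-04 -1.9e-03 -1.0e+00] w 0.224
```

Reported z of 0.0723 is exactly home for this grip, with 14 N on seating and the latch pushing 5 N sideways. Releasing and backing off upward.

{"fn": "send_rows", "kwargs": {"commands": [[0,0,0,0,0,0,25],[0,0,0,0,0,0,50],[0,0,0,0,0,0,60],[0,0,0,0,0,0,60],[0,0,0,0,0,0,60],[0,0,-0.2,0,0,0,60],[0,0,-0.5,0,0,0,60],[0,0,-0.9,0,0,0,60],[0,0,-0.9,0,0,0,60]]}}

```text
clock: 25.1
ee_pos: [0.5229, 0.1957, 0.1684]
tcp_rot: [-0.0, 0.999, 0.052, 0.006]
force: [1.2, -0.2, 0.0]
gripper_width: 0.707
```

{"fn": "send_rows", "kwargs": {"commands": [[0,0.4,-0.2,0,0,0,60],[0,0.8,-0.3,0,0,0,60],[0,0.9,-0.3,0,0,0,60],[0,0.9,-0.3,0,0,0,60]]}}

```text
clock: 25.5
ee_pos: [0.532, 0.105, 0.1981]
tcp_rot: [-0.0, 0.999, 0.051, 0.006]
force: [-0.1, -0.4, -0.1]
gripper_width: 0.7
```

```bash
python3 -c "
from slot import *
rep()
a=robot.grab_frame('wrist');b=robot.grab_frame('scene');c=robot.grab_frame('side')
W=P('wrist');S=P('scene');D=P('side');np.savez('w5.npz',K=W[0],W=W[1])
bot=np.hstack([cv2.resize(b[150:250,290:420],(390,300),interpolation=2),cv2.resize(c[200:330,200:369],(390,300),interpolation=2)])
top=np.hstack([cv2.resize(a[0:300,140:440][:, :300],(300,300)),cv2.resize(b[190:300,70:250],(480,293),interpolation=2)[:300]if 0 else cv2.resize(b[190:300,70:250],(480,300),interpolation=2)])
cv2.imwrite('pics/f1.png',np.vstack([top,bot]))"
```

```text
t 25.5 loc mm [  8.19 -90.34 198.1 ] F hx,hy,z [-0.18 -0.37 -0.08] tau [ 0.05  0.04 -0.02] zax [ 0.0115  0.001  -0.9999] w 0.7
```

View pics/f1.png

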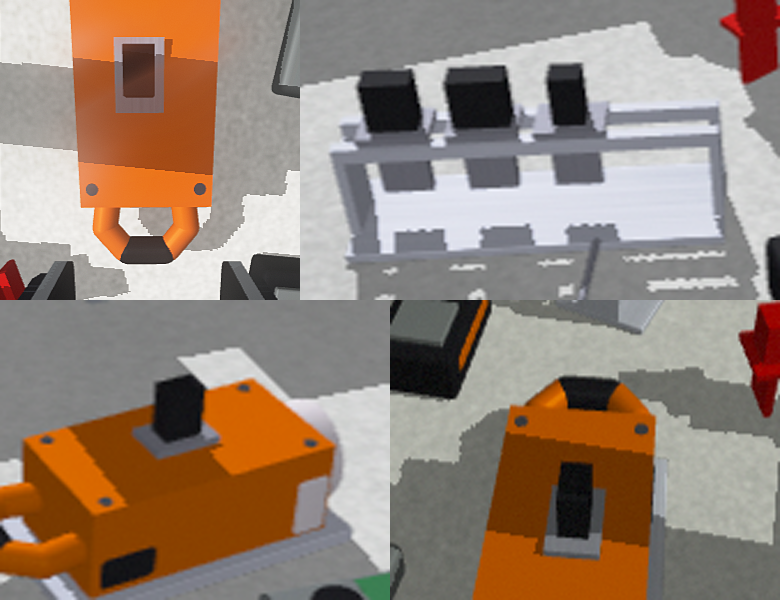

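The crops show leaf 2 upright in the slot with its flange flat on the orange top (scene crop (177,435), side crop (575,530)). Leaves 3, 4 and 1 hang upright in the rack, and the bystanders and red look-alike are where they were. Handing in.

```bash
python3 -c "
from rig import robot
print(robot.close_job())"
```

```text
the job is handed in; nothing more can be done
None
```

Leaf 2 is the gauge that fits. It is fully home in the slot with its flange flat, leaf 1 is hung back in the rack, and leaves 3 and 4 were never moved. I handed the job in at about 25.6 s.

- **Leaf 1 (too thin):** it dropped home with no drag and about 1.8 mm of play, then went back to its own rack place.
- **Leaf 2 (gripped):** it met the latch just past the throat, dragged about 6–7 N, and seated at exactly the expected height with 14 N. The latch then pushed about 5 N sideways. I did not try leaf 3, because contact with leaf 2 already fixes the gap at about 6.8 mm.
- **Last picture check:** leaf 2 stood upright and flat on the housing, and leaves 1, 3 and 4 hung upright in the rack. The bystanders and the red look-alike looked unmoved, and the gripper was open and clear of everything.

Two things did not agree:

- **Fingertip height:** the reported tool height was about 31 mm lower than the fingertips appeared in the pictures. My first grasp of leaf 1 therefore closed on air just above its grip. I corrected for it and nothing was disturbed.
- **Leaf 2 drag:** the drag readings fell to near zero over the last stretch before it seated. I put this down to readings taken while the arm was settling, but did not test it separately.

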